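# Emergency lid release of a bench centrifuge

### The arm

A 7-joint arm with a two-finger parallel gripper is mounted at the origin on the work surface. World frame = base frame: x ahead of the robot, y to its left, z up, the work surface at z = 0. Lengths are in m, angles in degrees, forces in N, time in s.
With the tool pointing down it reaches from about 0.4 to 0.85 m from the base axis. Payload 4.5 kg.
Tool frame: the origin (TCP) lies between the finger pads; the fingertips stand 25 mm ahead of it and the grasp point (between the pads) lies 6 mm ahead of it; x points along the fingers, y is the direction in which the jaws open and shut, and the axes are right-handed (so a half turn about x gives the same grasp; the last joint's range is limited). The gripper opens to 88 mm and grips with 3 to 60 N. Pads are 18 mm wide; open, the fingers measure 123 mm over their backs; the gripper's body (75 mm by 187 mm) begins 45 mm behind the grasp point.
Start: joints at [-62.349, 39.483, -11.15, 89.685, 9.013, 51.709, -12.324], TCP at [0.271, 0.563, 0.233] pointing down, gripper open.
Joint ranges: [-172.22, 172.22], [-26.19, 119.32], [-84.43, 86.54], [7.71, 146.69], [-57.33, 237.33], [2.42, 119.75], [-152.13, 152.13]. Speed limits (degrees/s): [147.25, 147.25, 180, 180, 180, 180, 180].

### API

Orientations are given as [roll, pitch, yaw] about the fixed x, y, z axes, in that order (R = Rz(yaw) Ry(pitch) Rx(roll)).
In Python, from rig import get_state, optics, workorder gives the robot as it stands.
- The arm moves only by the tool move_arm, never from a script. Its argument "deltas" is a list of rows, each an object of numbers: "grip": the finger opening in mm, from 0 to 88.1; "x", "y", "z": the shift along the tool's x, y, z in mm; "ax", "ay", "az": the turn, a rotation vector about the tool's x, y, z in rad. A call has 1 to 20 rows; each row is the pose to reach, as a shift and turn from the pose commanded when the call began, along the tool's axes at that moment; what a row does not reach only later rows make up. A row lasts 1/12 s, in which the tool goes at most 41.7 mm and 7.16 degrees, less where a joint would pass 70% of its speed; a pose out of reach is approached as far as the arm can. A call with a gripper value outside its range is refused whole. The fingers move at their own pace and stop on an object; "grip_force" is the grip in N (left out, the last holds). Time passes only in rows, so rows that repeat a pose let the fingers close. It gives the time, the measured TCP pose, the force and the opening at its end, in the units of the state.
- get_state(): the state, without advancing time (a new reading comes with each control period).
- optics.capture(name): name is "side" or "top"; returns the picture (420x560x3 uint8, red, green, blue); there is no depth.
- optics.camera_params(name): a dict with "fx", "fy", "cx", "cy" (pixels), "dist" ([k1, k2, p1, p2, k3] as OpenCV has them; the pictures are not rectified), "extrinsics" (4x4, takes a point from world to camera coordinates). Camera axes: x right, y up, looking along -z (the intrinsics and any distortion apply to the point x, -y, -z); pixel columns grow to the right and rows downward; lengths in m; the calibration is good to about 2 mm. A picture is of the moment at which its call begins. camera_params takes no time and is no camera call.
- workorder.sign_off(): hands the job in, once; it reports no verdict.
The state is a dict: "time": time; "q": joint angles; "joint_velocities": joint speeds; "effort": joint torques, N m; "tcp_pos": TCP position; "ee_rot": TCP orientation; "force": force on the tool from outside, world axes, zero at the start; "moment": the same for the moment, N m; "width": opening from 0.0 (shut) to 1.0 (fully open).
Only numpy, scipy, OpenCV 4.12 (cv2) and the standard library are available. Lean on these libraries where they do the work, as an engineer would, in place of code of your own. Each camera call takes 0.05 s, during which the arm holds its last target. There are 200 camera calls.

### The job

The centrifuge has lost power with its lid locked. Take the thin release rod out of the tool rack, push it all the way down through the slot in the centrifuge's deck so that it presses the hidden latch tab and the lid pops ajar, then hang the rod back in the empty hole of the rack, upright on its collar, and let go. Do not touch the lid itself.

Things in the scene. Friction and masses are not known exactly. Their poses are not given: they have to be found in the camera images.
- rod: Release rod: of the two tools in the rack, the one with a plain upright round handle. Origin: centre of the collar's underside, z up. Grey collar 46 mm across, z 0 to 6; grey handle 24 mm in diameter, z 6 to 66; steel shaft 8 mm in diameter, down to z -80. 110 g, loose, hangs by its collar. The other tool, a rotor key (T crossbar, short thick shaft), cannot work the latch.
- rack: White fixed tool rack, open-sided, 80 (x) by 200 (y) by 100 mm tall. Origin: centre of its underside, z up. Top plate, at z 100, has two 26 mm square through holes at x 0, y +55 and -55: one holds the rod, one the rotor key, either way round. The key's crossbar runs along the rack's x, 80 mm long, to 50 mm above the top. Free space below the holes to 6 mm over the bench.
- slot (a point): Mouth centre of the slot in the centrifuge's fixed deck, at deck level, 130 mm over the bench; x along the slot (64 mm), y across it (28 mm) to the lid, z up. Deck 8 mm thick. Thin dark slits beside it: a vent, not open. The hidden tab lies 66 mm below, under the whole slot; 4 to 8 N push it up to 16 mm down, it stays there, and the lid rises 0.014 rad per mm (rod's collar on the deck: 14 mm).
- lid: Grey centrifuge lid, 250 by 200 mm, 12 mm thick with a low dome (162 mm over the bench when shut), beside the deck. Origin on the hinge at the machine's far end, 130 mm over the bench; the shut lid runs 203 mm along its -y; its free edge lies 67 mm from the slot's centre. z is vertical when shut; its tilt is the opening, about 0.2 rad with the rod fully in (free edge 40 mm higher).

How it is judged (in metres and radians):
On the way:
1. the rod is pushed down through the slot and the lid pops ajar (angle between lid's own z axis and vertical above 0.1 rad and z of rod in the frame of slot between -0.01 and 0.01 m and x of rod in the frame of slot between -0.034 and 0.034 m and y of rod in the frame of slot between -0.016 and 0.016 m), for 0.1 s.
At the end, for the whole second after the job is handed in: The lid stands ajar by more than 0.1 rad, and the rod hangs at rest in a hole of the rack: within 16 mm of the hole's centre in the rack's x and y, collar down on the rack's top (5 mm below to 8 mm above), within 0.17 rad of upright (angle between lid's own z axis and vertical above 0.1 rad and z of rod in the frame of rack between 0.095 and 0.108 m and x of rod in the frame of rack between -0.016 and 0.016 m and (y of rod in the frame of rack between 0.039 and 0.071 m or y of rod in the frame of rack between -0.071 and -0.039 m) and angle between rod's own z axis and vertical below 0.17 rad and linear speed of rod below 0.02 m/s); the robot touches nothing.
It fails at once if the robot or the rod pushes on the lid (over 3 N) (contact force between any of the fingers, the arm, rod and lid above 3 N).
It also fails if it takes over 53 s, if anything falls off the work surface, if the arm or the gripper's body presses on something with over 40 N, if the wrist force passes 120 N, or if a joint passes its speed limit or range.

## Working session

There is one attempt and no reset: what is moved stays moved. The work goes in short steps, Python scripts to look and compute and a tool call to move; the robot and the scene stay as the last step left them, time stands still between calls to the robot, and variables do not carry over. Pictures are saved under pics/ and viewed, about 8 in all and at most 12, crops included, and the job is handed in when it is done.

Besides the shell and the picture viewer there is one more tool, called after "Emit:" in YAML: its name, and indented under it one key for each argument. move_arm: Moves the arm, as the interface text tells. Its arguments: {"type":"object","properties":{"deltas":{"type":"array","items":{"type":"object","properties":{"grip":{"type":"number"},"x":{"type":"number"},"y":{"type":"number"},"z":{"type":"number"},"ax":{"type":"number"},"ay":{"type":"number"},"az":{"type":"number"}}}},"grip_force":{"type":"number"}},"required":["deltas"]}

```bash
mkdir -p pics; python3 - <<'E'
from rig import get_state, optics
import cv2,numpy as np
np.set_printoptions(precision=4,suppress=True)
s=get_state();print({k:s[k] for k in('time','tcp_pos','ee_rot','width','force')})
for n in('side','top'):
    im=optics.capture(n);cv2.imwrite(f'pics/{n}0.png',cv2.cvtColor(im,cv2.COLOR_RGB2BGR))
    p=optics.camera_params(n);print(n,p)
    E=np.array(p['extrinsics']);print(-E[:3,:3].T@E[:3,3])
E
```

```text
{'time': 0.0, 'tcp_pos': array([0.2709, 0.5625, 0.2319]), 'ee_rot': array([ -86.4419,   89.8974, -112.1502]), 'width': 0.9969583147230734, 'force': array([0.1566, 0.8014, 0.5965])}
side {'fx': 544.95601051721, 'fy': 544.95601051721, 'cx': 278.0930495467175, 'cy': 213.87274259277078, 'dist': array([0.0364, 0.    , 0.    , 0.    , 0.    ]), 'extrinsics': array([[ 0.8303, -0.5571, -0.0178, -0.4352],
       [ 0.365 ,  0.5194,  0.7726, -0.3023],
       [-0.4212, -0.648 ,  0.6346, -1.2442],
       [ 0.    ,  0.    ,  0.    ,  1.    ]])}
[-0.0524 -0.8917  1.0154]
top {'fx': 527.1609073170043, 'fy': 527.1609073170043, 'cx': 272.0182383035603, 'cy': 207.18508589911, 'dist': array([-0.206,  0.   ,  0.   ,  0.   ,  0.   ]), 'extrinsics': array([[ 0.0229, -0.9997,  0.0019,  0.0552],
       [ 0.977 ,  0.0228,  0.212 , -0.5617],
       [-0.212 , -0.003 ,  0.9773, -1.1495],
       [ 0.    ,  0.    ,  0.    ,  1.    ]])}
[0.3038 0.0646 1.2423]
```

View pics/side0.png

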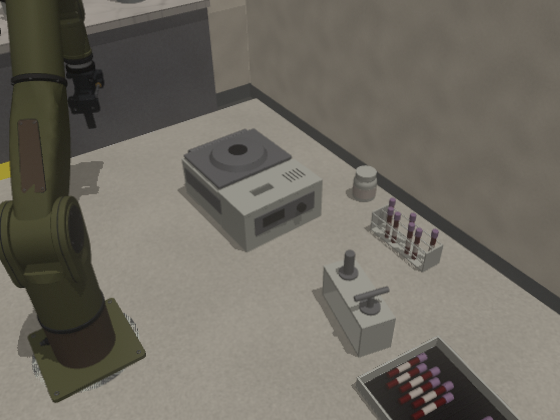

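View pics/top0.png

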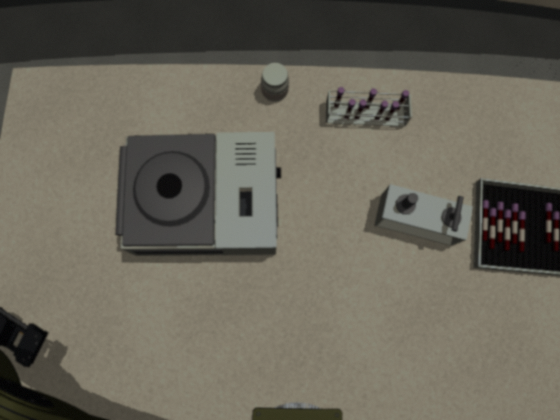

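The side view shows the slot near (262,188), the vent near (293,175), the rod handle near (349,262) and the key near (370,300). The top view shows the slot near (246,202), the rod near (407,202) and the key near (455,213). I'll write helpers, segment both views and view zoomed crops.

```bash
cat > h.py <<'E'
from rig import get_state, optics
import cv2,numpy as np
from scipy.spatial.transform import Rotation as Ro
np.set_printoptions(precision=4,suppress=True)
P={n:optics.camera_params(n) for n in('side','top')}
def ray(n,uv):
    p=P[n];K=np.array([[p['fx'],0,p['cx']],[0,p['fy'],p['cy']],[0,0,1]])
    u=cv2.undistortPoints(np.array(uv,float).reshape(-1,1,2),K,np.array(p['dist'])).reshape(-1,2)
    E=np.array(p['extrinsics']);d=np.c_[u[:,0],-u[:,1],-np.ones(len(u))]@E[:3,:3]
    return -E[:3,:3].T@E[:3,3],d
def plane(n,uv,z):
    c,d=ray(n,uv);return c+d*((z-c[2])/d[:,2])[:,None]
def tri(a,b): # side px, top px -> point, gap
    (c1,d1),(c2,d2)=ray('side',[a]),ray('top',[b]);d1,d2=d1[0],d2[0]
    t=np.linalg.lstsq(np.c_[d1,-d2],c2-c1,rcond=None)[0]
    p,q=c1+t[0]*d1,c2+t[1]*d2;return (p+q)/2,np.linalg.norm(p-q)
def proj(n,X):
    p=P[n];E=np.array(p['extrinsics']);c=np.atleast_2d(X)@E[:3,:3].T+E[:3,3];c=c*[1,-1,-1]
    K=np.array([[p['fx'],0,p['cx']],[0,p['fy'],p['cy']],[0,0,1]])
    return cv2.projectPoints(c,np.zeros(3),np.zeros(3),K,np.array(p['dist']))[0].reshape(-1,2)
def crop(im,x0,y0,w,h,s): return cv2.resize(im[y0:y0+h,x0:x0+w],None,fx=s,fy=s,interpolation=cv2.INTER_CUBIC)
def cap(n): return cv2.cvtColor(optics.capture(n),cv2.COLOR_RGB2BGR)
E
python3 - <<'E'
from h import *
s=cv2.imread('pics/side0.png');t=cv2.imread('pics/top0.png')
a=[crop(s,310,240,100,75,4),crop(s,230,160,100,75,4),crop(t,375,170,100,75,4),crop(t,205,165,100,75,4)]
cv2.imwrite('pics/c1.png',np.vstack([np.hstack(a[:2]),np.hstack(a[2:])]))
E
```

```text
(no output)
```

View pics/c1.png

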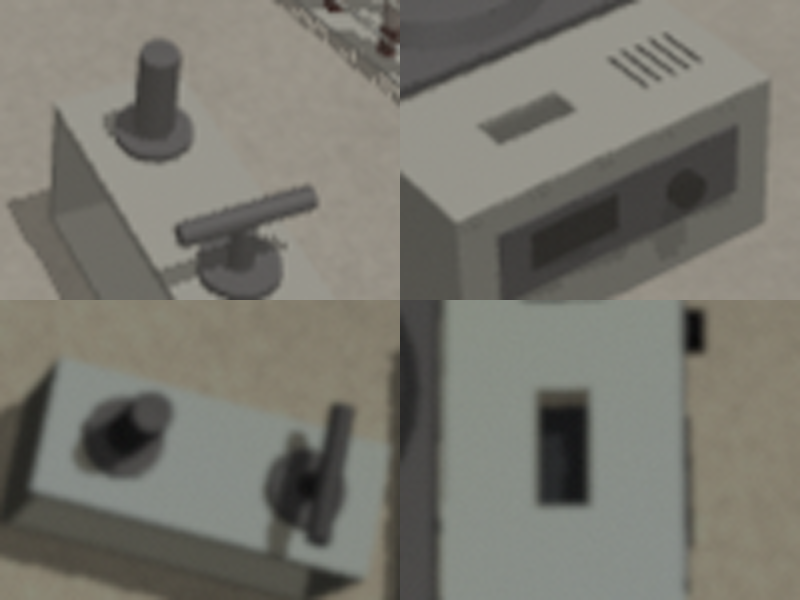

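The crops show both tools clearly. Approximate full-image pixels: handle top at side (349.6,253.1) and top (412.6,197.6), slot mouth at side (362−100=262,190) and top (246,202). Next I measure these by contour and by two-view rays.

```bash
python3 - <<'E'
from h import *
s=cv2.imread('pics/side0.png');t=cv2.imread('pics/top0.png')
cv=lambda x,y,x0,y0:((x+.5)/4-.5+x0,(y+.5)/4-.5+y0)
# slot by dark mask in a window, upsampled
def blob(im,x0,y0,w,h,seed):
    c=cv2.cvtColor(crop(im,x0,y0,w,h,8),cv2.COLOR_BGR2GRAY);th,m=cv2.threshold(c,0,255,cv2.THRESH_BINARY_INV+cv2.THRESH_OTSU)
    cs,_=cv2.findContours(m,cv2.RETR_LIST,cv2.CHAIN_APPROX_NONE)
    cs=[k for k in cs if cv2.pointPolygonTest(k,seed,False)>=0];k=min(cs,key=cv2.contourArea)
    r=cv2.approxPolyDP(k,0.05*cv2.arcLength(k,True),True).reshape(-1,2)
    return (r+.5)/8-.5+[x0,y0],th
a,th=blob(s,244,176,36,24,(144,112));b,th2=blob(t,234,182,24,40,(96,160))
print('slot px',a.tolist(),th,b.tolist(),th2)
for n,q in(('side',a),('top',b)):
    X=plane(n,q,.130);print(n,X[:,:2].tolist(),X.mean(0)[:2],np.linalg.norm(np.diff(np.vstack([X,X[:1]]),axis=0),axis=1))
print('slot tri',tri(a.mean(0),b.mean(0)))
# rod
hs,ht=cv(160,54,310,240),cv(152,112,375,170);print('handle top',tri(hs,ht))
print('collar',tri(cv(153,126,310,240),cv(122,137,375,170)))
for z in(.160,.166,.17):print(z,plane('side',[hs],z)[0,:2],plane('top',[ht],z)[0,:2])
print('keycollar',tri(cv(240,262,310,240),cv(305,186,375,170)))
# rack top corners
c=[cv(60,60,375,170),cv(388,150,375,170),cv(361,279,375,170),cv(32,190,375,170)]
X=plane('top',c,.1);print('rack',X,X.mean(0),np.linalg.norm(np.diff(np.vstack([X,X[:1]]),axis=0),axis=1))
print('rack corner far-left: tri',tri(cv(55,103,310,240),c[3]), tri(cv(55,103,310,240),c[0]))
E
```

```text
slot px [[273.1875, 186.8125], [267.5625, 182.8125], [249.1875, 191.0625], [255.0625, 195.5625]] 120.0 [[250.5625, 187.6875], [239.5625, 188.5625], [240.1875, 215.6875], [251.6875, 214.5625]] 87.0
side [[0.5891051066276083, 0.11656326874325595], [0.5866291387566166, 0.14090087683033825], [0.5254870880403898, 0.13792034809991993], [0.5278863765233626, 0.11180685860822026]] [0.5573 0.1268] [0.0245 0.0612 0.0262 0.0614]
top [[0.587441577803552, 0.11568379830526078], [0.5849343756036911, 0.1395890572477014], [0.5247692422589685, 0.13606212987650834], [0.5278235045293385, 0.1113675956745851]] [0.5562 0.1257] [0.024  0.0603 0.0249 0.0598]
slot tri (array([0.556 , 0.1255, 0.1311]), np.float64(0.00042937536977247253))
handle top (array([ 0.5657, -0.2317,  0.1652]), np.float64(0.0008743930694255116))
collar (array([ 0.5658, -0.2303,  0.1063]), np.float64(0.002158109193969864))
0.16 [ 0.57   -0.2277] [ 0.5666 -0.2329]
0.166 [ 0.5656 -0.2324] [ 0.5651 -0.2312]
0.17 [ 0.5627 -0.2355] [ 0.5641 -0.2301]
keycollar (array([ 0.5398, -0.3362,  0.1053]), np.float64(0.0012058182554105892))
rack [[ 0.6101 -0.1969  0.1   ]
 [ 0.5624 -0.3892  0.1   ]
 [ 0.4874 -0.3688  0.1   ]
 [ 0.5347 -0.179   0.1   ]] [ 0.5486 -0.2835  0.1   ] [0.1981 0.0777 0.1956 0.0775]
rack corner far-left: tri (array([ 0.5348, -0.179 ,  0.1011]), np.float64(0.000773284819743754)) (array([ 0.5746, -0.1821,  0.1011]), np.float64(0.07216369860792886))
```

Both views agree: slot mouth centre (0.556, 0.126, 0.131) against 0.130 expected, and handle top (0.5655, −0.2315, 0.165) against 0.166. I'll keep the jaws along the slot's long axis throughout, so the body stays clear of the lid.

```bash
cat >> h.py <<'E'
def go(grasp,yaw=3.,flip=0):
    """shift (mm, tool axes) and rotvec to bring grasp point to world point, tool down, jaws at yaw"""
    s=get_state();R=Ro.from_euler('xyz',s['ee_rot'],degrees=True)
    a=np.radians(yaw+180*flip);x=np.array([0,0,-1.]);y=np.array([np.cos(a),np.sin(a),0])
    D=Ro.from_matrix(np.c_[x,y,np.cross(x,y)])
    tcp=np.array(grasp)-.006*x
    return R.as_matrix(),1000*R.inv().apply(tcp-s['tcp_pos']),(R.inv()*D).as_rotvec()
def st():
    s=get_state();print(s['time'],s['tcp_pos'],s['ee_rot'],s['force'],s['width'],s['q'])
E
python3 - <<'E'
from h import *
for f in(0,1):print(*go([.566,-.231,.30],3,f),sep='\n')
E
```

```text
[[-0.0006  0.4338  0.901 ]
 [-0.0015  0.901  -0.4338]
 [-1.     -0.0017  0.0001]]
[ -72.9599 -587.1416  610.0938]
[1.0697 0.001  0.0014]
[[-0.0006  0.4338  0.901 ]
 [-0.0015  0.901  -0.4338]
 [-1.     -0.0017  0.0001]]
[ -72.9599 -587.1416  610.0938]
[-2.0719 -0.0016  0.0012]
```

Emit:
move_arm:
  deltas:
    - {"x": -40,"grip": 60}
    - {"x": -70,"grip": 60}
    - {"x": -73,"y": -30,"z": 31,"grip": 60}
    - {"x": -73,"y": -60,"z": 62,"ax": 0.12,"grip": 60}
    - {"x": -73,"y": -88,"z": 91,"ax": 0.18,"grip": 60}
    - {"x": -73,"y": -117,"z": 122,"ax": 0.24,"grip": 60}
    - {"x": -73,"y": -146,"z": 152,"ax": 0.3,"grip": 60}
    - {"x": -73,"y": -175,"z": 182,"ax": 0.36,"grip": 60}
    - {"x": -73,"y": -205,"z": 213,"ax": 0.42,"grip": 60}
    - {"x": -73,"y": -235,"z": 244,"ax": 0.48,"grip": 60}
    - {"x": -73,"y": -264,"z": 274,"ax": 0.54,"grip": 60}
    - {"x": -73,"y": -293,"z": 305,"ax": 0.6,"grip": 60}
    - {"x": -73,"y": -323,"z": 335,"ax": 0.66,"grip": 60}
    - {"x": -73,"y": -352,"z": 366,"ax": 0.72,"grip": 60}
    - {"x": -73,"y": -381,"z": 396,"ax": 0.78,"grip": 60}
    - {"x": -73,"y": -411,"z": 427,"ax": 0.84,"grip": 60}
    - {"x": -73,"y": -440,"z": 457,"ax": 0.9,"grip": 60}
    - {"x": -73,"y": -470,"z": 488,"ax": 0.96,"grip": 60}
    - {"x": -73,"y": -500,"z": 519,"ax": 1.02,"grip": 60}
    - {"x": -73,"y": -528,"z": 549,"ax": 1.07,"grip": 60}

```text
invalid input
```

```bash
python3 - <<'E'
from h import *
st();print(*go([.566,-.231,.30],3,0)[1:],sep='\n')
E
```

```text
0.1 [0.271  0.5626 0.232 ] [ -85.0888   89.9051 -110.7991] [ 0.9279 -0.2608 -0.2902] 1.0007769679871417 [-62.3502  39.5296 -11.1432  89.7372   9.0127  51.7099 -12.3242]
[ -72.9599 -587.1416  610.0938]
[1.0697 0.001  0.0014]
```

Emit:
move_arm:
  deltas:
    - {"x": -40,"y": 0,"z": 0,"ax": 0,"ay": 0,"az": 0,"grip": 60}
    - {"x": -73,"y": 0,"z": 0,"ax": 0,"ay": 0,"az": 0,"grip": 60}
  grip_force: 40

```text
time: 0.27
tcp_pos: [0.2707, 0.5618, 0.305]
ee_rot: [-87.3, 89.7, -113.0]
force: [-0.3, 1.3, 0.5]
width: 0.874
```

Emit:
move_arm:
  deltas:
    - {"x": 0,"y": -29,"z": 30,"ax": 0.06,"ay": 0,"az": 0,"grip": 60}
    - {"x": 0,"y": -58,"z": 60,"ax": 0.12,"ay": 0,"az": 0,"grip": 60}
    - {"x": 0,"y": -87,"z": 90,"ax": 0.18,"ay": 0,"az": 0,"grip": 60}
    - {"x": 0,"y": -116,"z": 120,"ax": 0.24,"ay": 0,"az": 0,"grip": 60}
    - {"x": 0,"y": -145,"z": 150,"ax": 0.3,"ay": 0,"az": 0,"grip": 60}
    - {"x": 0,"y": -174,"z": 180,"ax": 0.36,"ay": 0,"az": 0,"grip": 60}
    - {"x": 0,"y": -203,"z": 211,"ax": 0.42,"ay": 0,"az": 0,"grip": 60}
    - {"x": 0,"y": -232,"z": 241,"ax": 0.48,"ay": 0,"az": 0,"grip": 60}
    - {"x": 0,"y": -261,"z": 271,"ax": 0.54,"ay": 0,"az": 0,"grip": 60}
    - {"x": 0,"y": -290,"z": 301,"ax": 0.6,"ay": 0,"az": 0,"grip": 60}
    - {"x": 0,"y": -319,"z": 331,"ax": 0.66,"ay": 0,"az": 0,"grip": 60}
    - {"x": 0,"y": -348,"z": 361,"ax": 0.72,"ay": 0,"az": 0,"grip": 60}
    - {"x": 0,"y": -377,"z": 391,"ax": 0.78,"ay": 0,"az": 0,"grip": 60}
    - {"x": 0,"y": -406,"z": 421,"ax": 0.84,"ay": 0,"az": 0,"grip": 60}
    - {"x": 0,"y": -435,"z": 451,"ax": 0.9,"ay": 0,"az": 0,"grip": 60}
    - {"x": 0,"y": -464,"z": 482,"ax": 0.96,"ay": 0,"az": 0,"grip": 60}
    - {"x": 0,"y": -493,"z": 512,"ax": 1.02,"ay": 0,"az": 0,"grip": 60}
    - {"x": 0,"y": -522,"z": 542,"ax": 1.07,"ay": 0,"az": 0,"grip": 60}
    - {"x": 0,"y": -551,"z": 572,"ax": 1.07,"ay": 0,"az": 0,"grip": 60}
    - {"x": 0,"y": -570,"z": 592,"ax": 1.07,"ay": 0,"az": 0,"grip": 60}

```text
time: 1.93
tcp_pos: [0.5573, -0.2115, 0.3053]
ee_rot: [-17.2, 89.9, -104.4]
force: [0.5, 0.1, -0.5]
width: 0.68
```

```bash
python3 - <<'E'
from h import *
st();print(*go([.566,-.231,.30],3,0),sep='\n')
E
```

```text
1.9333 [ 0.5573 -0.2115  0.3053] [ -17.233    89.8941 -104.4397] [ 0.5085  0.0833 -0.5191] 0.6799780461942062 [11.7677 32.7653  7.8414 90.0851 -4.8981 57.4818 23.804 ]
[[-0.0005  0.9988  0.0487]
 [-0.0018  0.0487 -0.9988]
 [-1.     -0.0005  0.0018]]
[-0.6708  7.7762 19.8583]
[-0.0036  0.0018  0.0006]
```

Emit:
move_arm:
  deltas:
    - {"x": 0,"y": 8,"z": 20,"ax": 0,"ay": 0,"az": 0,"grip": 60}
    - {"x": 35,"y": 8,"z": 20,"ax": 0,"ay": 0,"az": 0,"grip": 60}
    - {"x": 70,"y": 8,"z": 20,"ax": 0,"ay": 0,"az": 0,"grip": 60}
    - {"x": 90,"y": 8,"z": 20,"ax": 0,"ay": 0,"az": 0,"grip": 60}
    - {"x": 90,"y": 8,"z": 20,"ax": 0,"ay": 0,"az": 0,"grip": 60}

```text
time: 2.35
tcp_pos: [0.5629, -0.2254, 0.2107]
ee_rot: [-114.3, 89.4, 158.7]
force: [-0.5, 0.5, -0.2]
width: 0.679
```

```bash
python3 - <<'E'
from h import *
st();print(*go([.566,-.231,.15],3,0)[1:],sep='\n')
s=cap('side');t=cap('top')
cv2.imwrite('pics/c2.png',np.hstack([crop(s,290,150,130,190,3),crop(t,345,110,130,190,3)]))
E
```

```text
2.35 [ 0.5629 -0.2254  0.2107] [-114.3229   89.3967  158.6595] [-0.4956  0.4734 -0.2154] 0.6788156116544478 [13.8097 39.811   6.5323 94.3722 -5.7752 46.7502 25.8272]
[54.6656  3.3601  5.9975]
[-0.0003 -0.0043  0.0096]
```

View pics/c2.png

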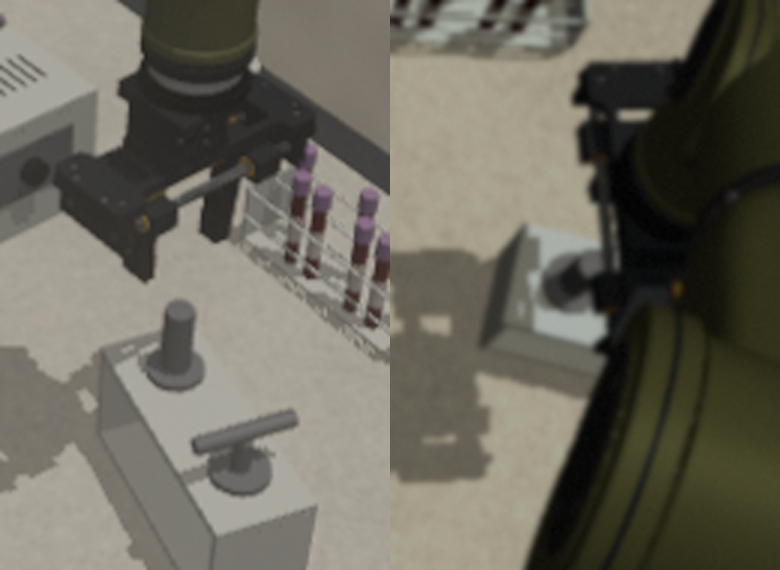

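The fingers straddle the rod: tips at crop (145,275) and (215,235), handle top at (180,305), and nothing in the way. The pose reads a few mm short, so I'll hold briefly to see whether it is lag.

Emit:
move_arm:
  deltas:
    - {"x": 0,"y": 0,"z": 0,"ax": 0,"ay": 0,"az": 0,"grip": 60}
    - {"x": 0,"y": 0,"z": 0,"ax": 0,"ay": 0,"az": 0,"grip": 60}
    - {"x": 0,"y": 0,"z": 0,"ax": 0,"ay": 0,"az": 0,"grip": 60}

```text
time: 2.7
tcp_pos: [0.5672, -0.2271, 0.2174]
ee_rot: [68.8, 89.8, -18.2]
force: [-0.6, 0.1, -0.4]
width: 0.683
```

```bash
python3 - <<'E'
from h import *
st();print(*go([.566,-.231,.15],3,0)[1:],sep='\n')
E
```

```text
2.7 [ 0.5672 -0.2271  0.2174] [ 68.84    89.821  -18.1723] [-0.5517  0.1279 -0.4047] 0.6825254406478978 [13.7653 39.3577  6.6286 93.9566 -5.7627 46.8394 25.8232]
[61.3607 -1.5902  3.7215]
[-0.0002  0.0011 -0.0029]
```

Emit:
move_arm:
  deltas:
    - {"x": 20,"y": -1,"z": 4,"ax": 0,"ay": 0,"az": 0,"grip": 60}
    - {"x": 40,"y": -1,"z": 4,"ax": 0,"ay": 0,"az": 0,"grip": 60}
    - {"x": 55,"y": -1,"z": 4,"ax": 0,"ay": 0,"az": 0,"grip": 60}
    - {"x": 61,"y": -1,"z": 4,"ax": 0,"ay": 0,"az": 0,"grip": 60}
    - {"x": 61,"y": -1,"z": 4,"ax": 0,"ay": 0,"az": 0,"grip": 60}
    - {"x": 61,"y": -1,"z": 4,"ax": 0,"ay": 0,"az": 0,"grip": 60}
    - {"x": 61,"y": -1,"z": 4,"ax": 0,"ay": 0,"az": 0,"grip": 60}
    - {"x": 61,"y": -1,"z": 4,"ax": 0,"ay": 0,"az": 0,"grip": 60}

```text
time: 3.37
tcp_pos: [0.5663, -0.2312, 0.156]
ee_rot: [69.2, 89.9, -17.8]
force: [0.1, 0.0, -0.4]
width: 0.679
```

```bash
python3 - <<'E'
from h import *
st();print(*go([.566,-.231,.15],3,0)[1:],sep='\n')
s=cap('side');cv2.imwrite('pics/c3.png',crop(s,300,190,120,100,5))
E
```

```text
3.3667 [ 0.5663 -0.2312  0.156 ] [ 69.2137  89.8619 -17.8046] [ 0.0723  0.0063 -0.4077] 0.6790661745390857 [14.6854 43.9712  5.7158 96.8826 -6.2689 39.3189 26.6354]
[-0.0492 -0.3223 -0.1892]
[-0.0003  0.0009 -0.0023]
```

View pics/c3.png

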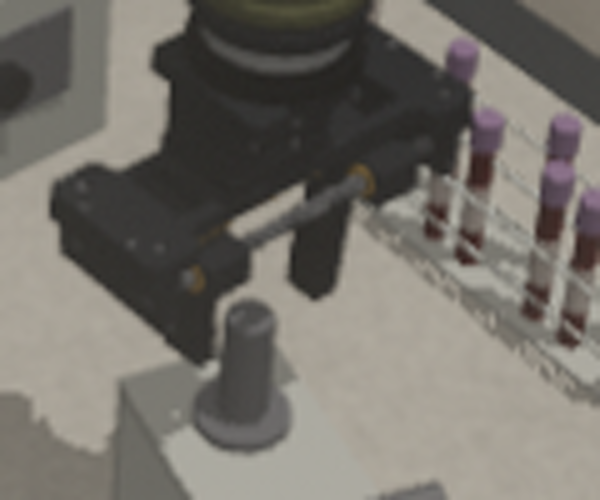

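The tip midpoint in this crop is near (257,325), while the rod axis at tip height should be near (245,375). The gripper appears too high or too far back, so I'll compare it with the projected TCP.

```bash
python3 - <<'E'
from h import *
s=get_state();R=Ro.from_euler('xyz',s['ee_rot'],degrees=True)
for o in([0,0,0],[.025,0,0],[.025,.036,0],[.025,-.036,0],[.025,.036,-.009],[.025,-.036,-.009]):
    X=s['tcp_pos']+R.apply(o);print(o,X,(proj('side',X)-[300,190])*5,proj('top',X))
for X in([.566,-.231,.166],[.566,-.231,.106]):print((proj('side',X)-[300,190])*5)
# fingertip rays in top/side later
E
```

```text
[0, 0, 0] [ 0.5661 -0.2311  0.1558] [[245.8471 329.9943]] [[411.3484 198.2453]]
[0.025, 0, 0] [ 0.5662 -0.2312  0.1308] [[242.4349 369.4598]] [[408.4409 200.8233]]
[0.025, 0.036, 0] [ 0.6021 -0.2293  0.1309] [[300.0002 335.7953]] [[407.0609 184.949 ]]
[0.025, -0.036, 0] [ 0.5302 -0.233   0.1307] [[183.377  404.0178]] [[409.7843 216.9075]]
[0.025, 0.036, -0.009] [ 0.6017 -0.2203  0.1308] [[286.587  325.1866]] [[403.1085 185.0438]]
[0.025, -0.036, -0.009] [ 0.5298 -0.224   0.1307] [[170.1549 392.8194]] [[405.7844 217.0328]]
[[246.8497 313.5172]]
[[238.4898 407.6116]]
```

```bash
python3 - <<'E'
from h import *
R=Ro.from_euler('xyz',[-86.4419,89.8974,-112.1502],degrees=True);T=np.array([.2709,.5625,.2319])
for o in([0,0,0],[.025,0,0],[.025,.044,0],[.025,-.044,0],[-.039,.094,0],[-.039,-.094,0]):
    X=T+R.apply(o);print(o,X,proj('side',X),proj('top',X))
s=cv2.imread('pics/side0.png');t=cv2.imread('pics/top0.png')
cv2.convertScaleAbs
cv2.imwrite('pics/c4.png',np.clip(np.hstack([crop(s,50,40,100,110,4),crop(t,0,290,100,110,4)]).astype(float)*2,0,255).astype(np.uint8))
t=cap('top');cv2.imwrite('pics/t3.png',np.clip(crop(t,360,110,150,130,5).astype(float)*2,0,255))
E
```

```text
[0, 0, 0] [0.2709 0.5625 0.2319] [[ 94.6083 120.7215]] [[ 20.889  325.1149]]
[0.025, 0, 0] [0.2709 0.5625 0.2069] [[ 96.6349 128.3272]] [[ 26.2951 325.1851]]
[0.025, 0.044, 0] [0.29   0.6021 0.2068] [[ 98.2886 120.8312]] [[  9.8177 314.4619]]
[0.025, -0.044, 0] [0.2518 0.5228 0.207 ] [[ 94.9071 136.1457]] [[ 43.3206 336.0263]]
[-0.039, 0.094, 0] [0.3117 0.6473 0.2707] [[95.1151 93.3548]] [[-23.6353 300.807 ]]
[-0.039, -0.094, 0] [0.2302 0.4779 0.2711] [[ 87.2199 125.1831]] [[ 50.6281 349.8083]][ WARN:0@0.597] global loadsave.cpp:1063 imwrite_ Unsupported depth image for selected encoder is fallbacked to CV_8U.
```

View pics/c4.png

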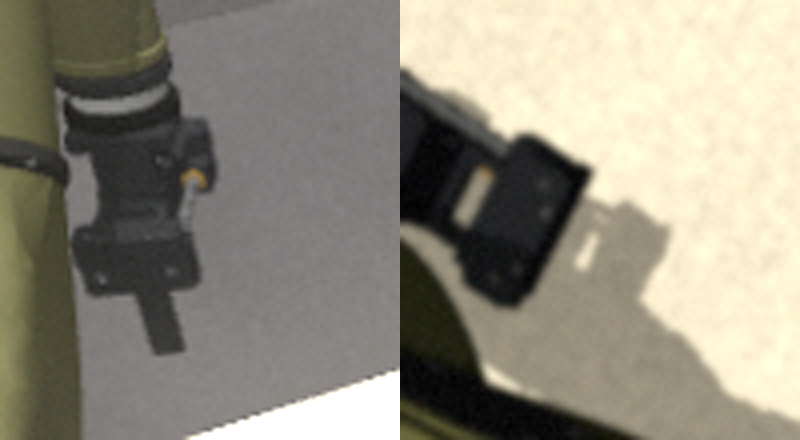

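View pics/t3.png

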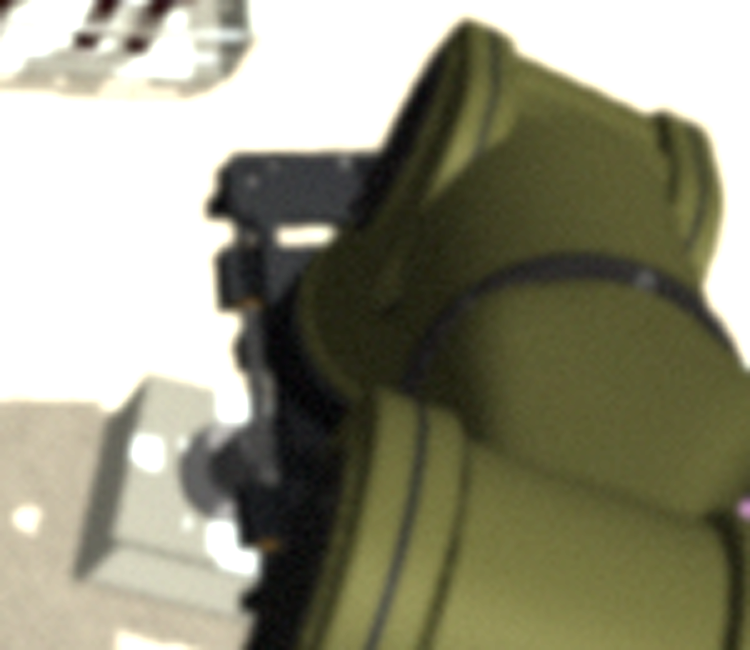

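The two orange finger bolts are visible in both views: side (337.3,245.3) and (371.9,225.9), top (412.9,218.9) and (408.9,170.5). The left fingertip sits about 10 px above its prediction in the side view, so I'll triangulate the bolts to see where the gripper really is.

```bash
python3 - <<'E'
from h import *
import glob
s=cap('side');t=cap('top')
def oran(im,x0,y0,w,h):
    c=im[y0:y0+h,x0:x0+w].astype(int);m=((c[...,2]-c[...,0]>45)&(c[...,2]>c[...,1]*1.25)).astype(np.uint8)
    n,l,st_,ce=cv2.connectedComponentsWithStats(m);return [(st_[i,4],(ce[i]+[x0,y0]).tolist()) for i in range(1,n)]
print(oran(s,310,190,80,70),oran(t,395,150,40,85))
for a,b in(((337.3,245.3),(412.9,218.9)),((371.9,225.9),(408.9,170.5))):print(tri(a,b))
# tip plane test: observed tip centre in side
for tipc in((190,350),(315,287)):
    px=[300+tipc[0]/5,190+tipc[1]/5]
    for z in(.131,.161):print(tipc,z,plane('side',[px],z)[0])
E
```

```text
[] []
(array([ 0.521 , -0.2251,  0.2034]), np.float64(0.020853318660314105))
(array([ 0.6238, -0.2206,  0.2045]), np.float64(0.021766109493941938))
(190, 350) 0.131 [ 0.5544 -0.2077  0.131 ]
(190, 350) 0.161 [ 0.5338 -0.2309  0.161 ]
(315, 287) 0.131 [ 0.6295 -0.2081  0.131 ]
(315, 287) 0.161 [ 0.6064 -0.2313  0.161 ]
```

Tips taken at z=0.161 give a centre of (0.570,−0.231), which matches the TCP x and y. At z=0.131 they don't match. So the visible tips sit about 25–30 mm higher than the text says. Going 18 mm lower gives a sound handle grasp either way (stated tips at 0.113, above the collar). I'll descend, then close.

Emit:
move_arm:
  deltas:
    - {"x": 9,"y": 0,"z": 0,"ax": 0,"ay": 0,"az": 0,"grip": 60}
    - {"x": 18,"y": 0,"z": 0,"ax": 0,"ay": 0,"az": 0,"grip": 60}
    - {"x": 18,"y": 0,"z": 0,"ax": 0,"ay": 0,"az": 0,"grip": 60}
    - {"x": 18,"y": 0,"z": 0,"ax": 0,"ay": 0,"az": 0,"grip": 60}
    - {"x": 18,"y": 0,"z": 0,"ax": 0,"ay": 0,"az": 0,"grip": 35}
    - {"x": 18,"y": 0,"z": 0,"ax": 0,"ay": 0,"az": 0,"grip": 28}
    - {"x": 18,"y": 0,"z": 0,"ax": 0,"ay": 0,"az": 0,"grip": 15}
    - {"x": 18,"y": 0,"z": 0,"ax": 0,"ay": 0,"az": 0,"grip": 10}
    - {"x": 18,"y": 0,"z": 0,"ax": 0,"ay": 0,"az": 0,"grip": 10}
    - {"x": 18,"y": 0,"z": 0,"ax": 0,"ay": 0,"az": 0,"grip": 10}
    - {"x": 18,"y": 0,"z": 0,"ax": 0,"ay": 0,"az": 0,"grip": 10}
    - {"x": 18,"y": 0,"z": 0,"ax": 0,"ay": 0,"az": 0,"grip": 10}
  grip_force: 40

```text
time: 4.57
tcp_pos: [0.5655, -0.2309, 0.1368]
ee_rot: [91.6, 90.0, 4.6]
force: [-0.2, 0.4, 0.7]
width: 0.26
```

```bash
python3 - <<'E'
from h import *
st()
s=cap('side');cv2.imwrite('pics/c5.png',crop(s,300,190,120,100,5))
E
```

```text
4.5667 [ 0.5655 -0.2309  0.1368] [91.5743 89.9933  4.5562] [-0.2345  0.3525  0.6695] 0.2595157629531958 [14.8503 45.4938  5.4291 97.6443 -6.4185 37.1578 26.7665]
```

View pics/c5.png

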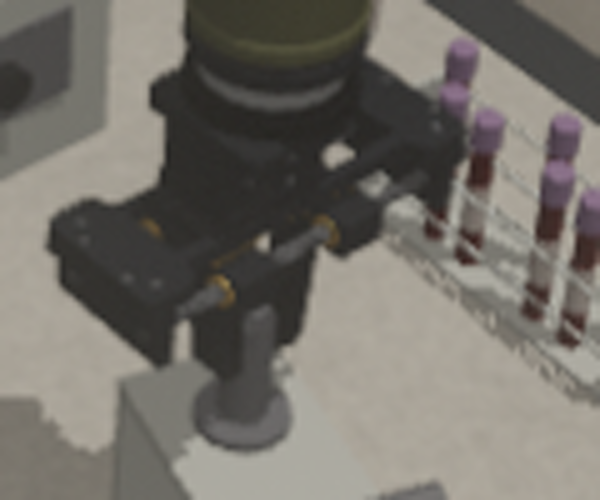

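The width reads 0.26 (about 23 mm), and the picture shows the fingers closed on the handle at crop (255,345) above the collar. Now lift straight up.

Emit:
move_arm:
  deltas:
    - {"x": -10,"y": 0,"z": 0,"ax": 0,"ay": 0,"az": 0,"grip": 10}
    - {"x": -25,"y": 0,"z": 0,"ax": 0,"ay": 0,"az": 0,"grip": 10}
    - {"x": -45,"y": 0,"z": 0,"ax": 0,"ay": 0,"az": 0,"grip": 10}
    - {"x": -65,"y": 0,"z": 0,"ax": 0,"ay": 0,"az": 0,"grip": 10}
    - {"x": -85,"y": 0,"z": 0,"ax": 0,"ay": 0,"az": 0,"grip": 10}
    - {"x": -105,"y": 0,"z": 0,"ax": 0,"ay": 0,"az": 0,"grip": 10}
    - {"x": -120,"y": 0,"z": 0,"ax": 0,"ay": 0,"az": 0,"grip": 10}
    - {"x": -132,"y": 0,"z": 0,"ax": 0,"ay": 0,"az": 0,"grip": 10}
    - {"x": -140,"y": 0,"z": 0,"ax": 0,"ay": 0,"az": 0,"grip": 10}
    - {"x": -140,"y": 0,"z": 0,"ax": 0,"ay": 0,"az": 0,"grip": 10}
    - {"x": -140,"y": 0,"z": 0,"ax": 0,"ay": 0,"az": 0,"grip": 10}
    - {"x": -140,"y": 0,"z": 0,"ax": 0,"ay": 0,"az": 0,"grip": 10}
  grip_force: 40

```text
time: 5.62
tcp_pos: [0.5649, -0.2306, 0.2759]
ee_rot: [-116.7, 89.9, 156.3]
force: [0.1, -0.7, -1.2]
width: 0.261
```

```bash
python3 - <<'E'
from h import *
st();z=get_state()['tcp_pos'][2];print(go([.556,.126,z-.006],3,0)[1:])
E
```

```text
5.6167 [ 0.5649 -0.2306  0.2759] [-116.7299   89.8961  156.2563] [ 0.128  -0.7168 -1.2316] 0.2607414701610898 [13.7322 35.6764  7.3603 89.8419 -5.247  54.9231 25.7372]
(array([   0.275 ,    9.7059, -356.5542]), array([-0.0002, -0.0008,  0.0016]))
```

Emit:
move_arm:
  deltas:
    - {"x": 0,"y": 0,"z": -8,"ax": 0,"ay": 0,"az": 0,"grip": 10}
    - {"x": 0,"y": 1,"z": -25,"ax": 0,"ay": 0,"az": 0,"grip": 10}
    - {"x": 0,"y": 2,"z": -50,"ax": 0,"ay": 0,"az": 0,"grip": 10}
    - {"x": 0,"y": 2,"z": -75,"ax": 0,"ay": 0,"az": 0,"grip": 10}
    - {"x": 0,"y": 3,"z": -100,"ax": 0,"ay": 0,"az": 0,"grip": 10}
    - {"x": 0,"y": 4,"z": -125,"ax": 0,"ay": 0,"az": 0,"grip": 10}
    - {"x": 0,"y": 4,"z": -150,"ax": 0,"ay": 0,"az": 0,"grip": 10}
    - {"x": 0,"y": 5,"z": -175,"ax": 0,"ay": 0,"az": 0,"grip": 10}
    - {"x": 0,"y": 6,"z": -200,"ax": 0,"ay": 0,"az": 0,"grip": 10}
    - {"x": 0,"y": 6,"z": -225,"ax": 0,"ay": 0,"az": 0,"grip": 10}
    - {"x": 0,"y": 7,"z": -250,"ax": 0,"ay": 0,"az": 0,"grip": 10}
    - {"x": 0,"y": 8,"z": -275,"ax": 0,"ay": 0,"az": 0,"grip": 10}
    - {"x": 0,"y": 8,"z": -300,"ax": 0,"ay": 0,"az": 0,"grip": 10}
    - {"x": 0,"y": 9,"z": -325,"ax": 0,"ay": 0,"az": 0,"grip": 10}
    - {"x": 0,"y": 9,"z": -342,"ax": 0,"ay": 0,"az": 0,"grip": 10}
    - {"x": 0,"y": 10,"z": -352,"ax": 0,"ay": 0,"az": 0,"grip": 10}
    - {"x": 0,"y": 10,"z": -357,"ax": 0,"ay": 0,"az": 0,"grip": 10}
    - {"x": 0,"y": 10,"z": -357,"ax": 0,"ay": 0,"az": 0,"grip": 10}
    - {"x": 0,"y": 10,"z": -357,"ax": 0,"ay": 0,"az": 0,"grip": 10}
    - {"x": 0,"y": 10,"z": -357,"ax": 0,"ay": 0,"az": 0,"grip": 10}

```text
time: 7.28
tcp_pos: [0.557, 0.1243, 0.2767]
ee_rot: [-10.4, 89.9, -97.6]
force: [0.4, -0.1, -0.8]
width: 0.262
```

```bash
python3 - <<'E'
from h import *
st();z=get_state()['tcp_pos'][2];print(go([.556,.126,z-.006],3,0)[1:])
for X in([.556,.126,.130],[.556,.126,.160]):print(((proj('side',X)-[210,110])*4),((proj('top',X)-[205,160])*4)+[400,0])
s=cap('side');t=cap('top');cv2.imwrite('pics/c6.png',np.hstack([crop(s,210,110,100,110,4),np.clip(crop(t,205,160,100,110,4)*1.5,0,255).astype(np.uint8)]))
E
```

```text
7.2833 [0.557  0.1243 0.2767] [-10.3943  89.933  -97.5567] [ 0.4356 -0.0716 -0.7531] 0.2617811203753295 [-22.5119  32.4361   8.8004  96.7942  -5.96    51.2537  -8.4896]
(array([-0.0018, -0.9069, -1.761 ]), array([-0.0028,  0.0011,  0.0002]))
[[204.3347 317.273 ]] [[561.3598 166.6113]]
[[202.6461 281.3366]] [[558.6616 153.9697]]
```

View pics/c6.png

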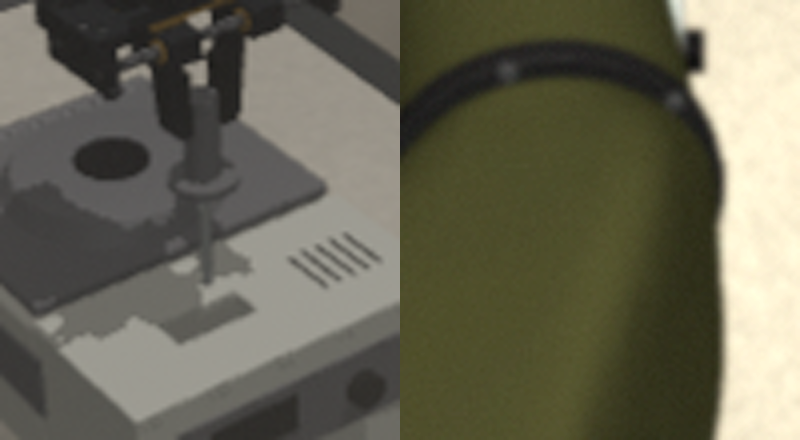

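The rod hangs upright with its tip at crop (207,284), 1 px from the predicted (203,281). It sits over the slot centre at (204,317), clear of the lid. I'll descend to just above the tab.

Emit:
move_arm:
  deltas:
    - {"x": 10,"y": -1,"z": -1,"ax": 0,"ay": 0,"az": 0,"grip": 10}
    - {"x": 20,"y": -1,"z": -1,"ax": 0,"ay": 0,"az": 0,"grip": 10}
    - {"x": 30,"y": -1,"z": -1,"ax": 0,"ay": 0,"az": 0,"grip": 10}
    - {"x": 40,"y": -1,"z": -1,"ax": 0,"ay": 0,"az": 0,"grip": 10}
    - {"x": 50,"y": -1,"z": -1,"ax": 0,"ay": 0,"az": 0,"grip": 10}
    - {"x": 60,"y": -1,"z": -1,"ax": 0,"ay": 0,"az": 0,"grip": 10}
    - {"x": 70,"y": -1,"z": -1,"ax": 0,"ay": 0,"az": 0,"grip": 10}
    - {"x": 80,"y": -1,"z": -1,"ax": 0,"ay": 0,"az": 0,"grip": 10}
    - {"x": 88,"y": -1,"z": -1,"ax": 0,"ay": 0,"az": 0,"grip": 10}
    - {"x": 92,"y": -1,"z": -1,"ax": 0,"ay": 0,"az": 0,"grip": 10}
    - {"x": 92,"y": -1,"z": -1,"ax": 0,"ay": 0,"az": 0,"grip": 10}
    - {"x": 92,"y": -1,"z": -1,"ax": 0,"ay": 0,"az": 0,"grip": 10}

```text
time: 8.38
tcp_pos: [0.556, 0.1271, 0.1847]
ee_rot: [150.8, 90.0, 63.8]
force: [0.3, -0.0, -0.2]
width: 0.263
```

Emit:
move_arm:
  deltas:
    - {"x": 4,"y": 0,"z": 0,"ax": 0,"ay": 0,"az": 0,"grip": 10}
    - {"x": 7,"y": 0,"z": 0,"ax": 0,"ay": 0,"az": 0,"grip": 10}
    - {"x": 10,"y": 0,"z": 0,"ax": 0,"ay": 0,"az": 0,"grip": 10}
    - {"x": 12,"y": 0,"z": 0,"ax": 0,"ay": 0,"az": 0,"grip": 10}
    - {"x": 14,"y": 0,"z": 0,"ax": 0,"ay": 0,"az": 0,"grip": 10}
    - {"x": 14,"y": 0,"z": 0,"ax": 0,"ay": 0,"az": 0,"grip": 10}
    - {"x": 14,"y": 0,"z": 0,"ax": 0,"ay": 0,"az": 0,"grip": 10}
  grip_force: 50

```text
time: 8.97
tcp_pos: [0.5563, 0.1272, 0.1707]
ee_rot: [103.5, 90.0, 16.5]
force: [0.7, -0.8, 1.0]
width: 0.258
```

Emit:
move_arm:
  deltas:
    - {"x": 1,"y": 0,"z": 0,"ax": 0,"ay": 0,"az": 0,"grip": 10}
    - {"x": 2,"y": 0,"z": 0,"ax": 0,"ay": 0,"az": 0,"grip": 10}
    - {"x": 3,"y": 0,"z": 0,"ax": 0,"ay": 0,"az": 0,"grip": 10}
    - {"x": 3,"y": 0,"z": 0,"ax": 0,"ay": 0,"az": 0,"grip": 10}
    - {"x": 3,"y": 0,"z": 0,"ax": 0,"ay": 0,"az": 0,"grip": 10}

```text
time: 9.38
tcp_pos: [0.5561, 0.1272, 0.1677]
ee_rot: [100.3, 90.0, 13.3]
force: [2.3, -0.1, 2.0]
width: 0.256
```

```bash
python3 - <<'E'
from h import *
st()
s=cap('side');cv2.imwrite('pics/c7.png',crop(s,170,100,160,120,4))
E
```

```text
9.3833 [0.5561 0.1272 0.1677] [100.3327  89.966   13.3141] [ 2.3326 -0.0579  1.9581] 0.25611655144089013 [-21.4819  40.4851   6.7591 103.5877  -7.4097  36.3194  -7.3703]
```

View pics/c7.png

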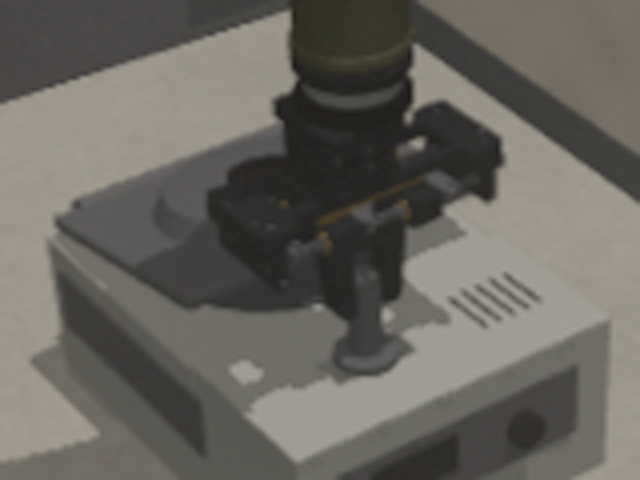

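The lid's free corner has moved from side (219,187) to (216,176), about 11 px or 35 mm higher, so the lid is ajar. The collar is at or near the deck at crop (367,355). I'll press 2 mm more, hold, and check for firm contact.

Emit:
move_arm:
  deltas:
    - {"x": 1,"y": 0,"z": 0,"ax": 0,"ay": 0,"az": 0,"grip": 10}
    - {"x": 2,"y": 0,"z": 0,"ax": 0,"ay": 0,"az": 0,"grip": 10}
    - {"x": 2,"y": 0,"z": 0,"ax": 0,"ay": 0,"az": 0,"grip": 10}
    - {"x": 2,"y": 0,"z": 0,"ax": 0,"ay": 0,"az": 0,"grip": 10}

```text
time: 9.77
tcp_pos: [0.5562, 0.1272, 0.1667]
ee_rot: [114.9, 89.9, 27.9]
force: [0.8, 0.3, 9.7]
width: 0.261
```

```bash
python3 - <<'E'
from h import *
st()
s=cap('side');cv2.imwrite('pics/side7.png',s)
# lid free-left corner, measured in side view: height at the lid's known vertical plane
c0=plane('side',[[219,187]],.142)[0];c,d=ray('side',[[216,176]]);d=d[0]
k=np.array([-np.sin(np.radians(3)),np.cos(np.radians(3)),0]) # slot y (toward hinge) ; corner keeps its slot-x
xh=np.array([k[1],-k[0],0]);t=((c0-c)@xh)/(d@xh);print(c0,c+t*d)
E
```

```text
9.7667 [0.5562 0.1272 0.1667] [114.925   89.9335  27.9015] [0.8198 0.285  9.6536] 0.2614532056707608 [-21.4573  40.5662   6.7234 103.6538  -7.4402  36.1403  -7.3481]
[0.4606 0.1864 0.142 ] [0.4601 0.1964 0.1727]
```

Contact force jumped to 10 N at TCP z 0.1667, so the collar is on the deck. The lid corner measures 31 mm higher, about 0.15 rad. Now lift out.

Emit:
move_arm:
  deltas:
    - {"x": -6,"y": 0,"z": 0,"ax": 0,"ay": 0,"az": 0,"grip": 10}
    - {"x": -16,"y": 0,"z": 0,"ax": 0,"ay": 0,"az": 0,"grip": 10}
    - {"x": -28,"y": 0,"z": 0,"ax": 0,"ay": 0,"az": 0,"grip": 10}
    - {"x": -40,"y": 0,"z": 0,"ax": 0,"ay": 0,"az": 0,"grip": 10}
    - {"x": -52,"y": 0,"z": 0,"ax": 0,"ay": 0,"az": 0,"grip": 10}
    - {"x": -64,"y": 0,"z": 0,"ax": 0,"ay": 0,"az": 0,"grip": 10}
    - {"x": -76,"y": 0,"z": 0,"ax": 0,"ay": 0,"az": 0,"grip": 10}
    - {"x": -88,"y": 0,"z": 0,"ax": 0,"ay": 0,"az": 0,"grip": 10}
    - {"x": -100,"y": 0,"z": 0,"ax": 0,"ay": 0,"az": 0,"grip": 10}
    - {"x": -108,"y": 0,"z": 0,"ax": 0,"ay": 0,"az": 0,"grip": 10}
    - {"x": -112,"y": 0,"z": 0,"ax": 0,"ay": 0,"az": 0,"grip": 10}
    - {"x": -112,"y": 0,"z": 0,"ax": 0,"ay": 0,"az": 0,"grip": 10}
    - {"x": -112,"y": 0,"z": 0,"ax": 0,"ay": 0,"az": 0,"grip": 10}

```text
time: 10.9
tcp_pos: [0.5554, 0.1271, 0.2773]
ee_rot: [-85.3, 89.9, -172.4]
force: [0.1, -0.5, -1.3]
width: 0.259
```

```bash
python3 - <<'E'
from h import *
st();z=get_state()['tcp_pos'][2];print(go([.5645,-.2305,z-.006],3,0)[1:])
E
```

```text
10.9 [0.5554 0.1271 0.2773] [ -85.3497   89.9377 -172.3663] [ 0.0951 -0.4636 -1.261 ] 0.25879650611989535 [-22.7613  32.3274   8.7485  96.8675  -5.991   51.3225  -8.6116]
(array([  0.0418,  -9.4802, 357.5467]), array([-0.0003,  0.0001,  0.0011]))
```

Emit:
move_arm:
  deltas:
    - {"x": 0,"y": 0,"z": 8,"ax": 0,"ay": 0,"az": 0,"grip": 10}
    - {"x": 0,"y": -1,"z": 25,"ax": 0,"ay": 0,"az": 0,"grip": 10}
    - {"x": 0,"y": -2,"z": 50,"ax": 0,"ay": 0,"az": 0,"grip": 10}
    - {"x": 0,"y": -2,"z": 75,"ax": 0,"ay": 0,"az": 0,"grip": 10}
    - {"x": 0,"y": -3,"z": 100,"ax": 0,"ay": 0,"az": 0,"grip": 10}
    - {"x": 0,"y": -4,"z": 125,"ax": 0,"ay": 0,"az": 0,"grip": 10}
    - {"x": 0,"y": -4,"z": 150,"ax": 0,"ay": 0,"az": 0,"grip": 10}
    - {"x": 0,"y": -5,"z": 175,"ax": 0,"ay": 0,"az": 0,"grip": 10}
    - {"x": 0,"y": -6,"z": 200,"ax": 0,"ay": 0,"az": 0,"grip": 10}
    - {"x": 0,"y": -6,"z": 225,"ax": 0,"ay": 0,"az": 0,"grip": 10}
    - {"x": 0,"y": -7,"z": 250,"ax": 0,"ay": 0,"az": 0,"grip": 10}
    - {"x": 0,"y": -8,"z": 275,"ax": 0,"ay": 0,"az": 0,"grip": 10}
    - {"x": 0,"y": -8,"z": 300,"ax": 0,"ay": 0,"az": 0,"grip": 10}
    - {"x": 0,"y": -9,"z": 325,"ax": 0,"ay": 0,"az": 0,"grip": 10}
    - {"x": 0,"y": -9,"z": 342,"ax": 0,"ay": 0,"az": 0,"grip": 10}
    - {"x": 0,"y": -9,"z": 352,"ax": 0,"ay": 0,"az": 0,"grip": 10}
    - {"x": 0,"y": -10,"z": 357,"ax": 0,"ay": 0,"az": 0,"grip": 10}
    - {"x": 0,"y": -10,"z": 357,"ax": 0,"ay": 0,"az": 0,"grip": 10}
    - {"x": 0,"y": -10,"z": 357,"ax": 0,"ay": 0,"az": 0,"grip": 10}
    - {"x": 0,"y": -10,"z": 357,"ax": 0,"ay": 0,"az": 0,"grip": 10}

```text
time: 12.57
tcp_pos: [0.5647, -0.228, 0.2775]
ee_rot: [-174.0, 89.9, 99.1]
force: [1.1, 0.3, -1.2]
width: 0.256
```

```bash
python3 - <<'E'
from h import *
st();z=get_state()['tcp_pos'][2];print(go([.5645,-.2305,z-.006],3,0)[1:])
for X in([.5635,-.2303,.1],[.5645,-.2305,.160],[.5645,-.2305,.235]):print((proj('side',X)-[300,160])*4)
s=cap('side');cv2.imwrite('pics/c8.png',crop(s,300,160,110,140,4))
E
```

```text
12.5667 [ 0.5647 -0.228   0.2775] [-173.9683   89.9118   99.1433] [ 1.0876  0.297  -1.1765] 0.25584493135387215 [13.5244 35.4554  7.3824 89.9826 -5.3187 54.9458 25.7246]
(array([-0.0037, -0.3071,  2.4553]), array([ 0.0019, -0.0015,  0.0002]))
[[186.0338 454.4244]]
[[194.1591 379.098 ]]
[[202.9984 278.8538]]
```

View pics/c8.png

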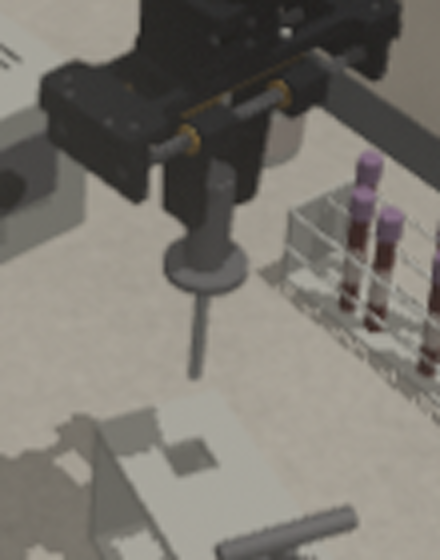

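The rod tip is at crop (195,380), against (194,379) predicted. The empty hole's centre is at (190,457), against (186,454) predicted, within about 1.5 mm. I'll descend to just above seating.

Emit:
move_arm:
  deltas:
    - {"x": 10,"y": 0,"z": 1,"ax": 0,"ay": 0,"az": 0,"grip": 10}
    - {"x": 22,"y": 0,"z": 1,"ax": 0,"ay": 0,"az": 0,"grip": 10}
    - {"x": 34,"y": 0,"z": 1,"ax": 0,"ay": 0,"az": 0,"grip": 10}
    - {"x": 46,"y": 0,"z": 1,"ax": 0,"ay": 0,"az": 0,"grip": 10}
    - {"x": 58,"y": 0,"z": 1,"ax": 0,"ay": 0,"az": 0,"grip": 10}
    - {"x": 70,"y": 0,"z": 1,"ax": 0,"ay": 0,"az": 0,"grip": 10}
    - {"x": 82,"y": 0,"z": 1,"ax": 0,"ay": 0,"az": 0,"grip": 10}
    - {"x": 94,"y": 0,"z": 1,"ax": 0,"ay": 0,"az": 0,"grip": 10}
    - {"x": 106,"y": 0,"z": 1,"ax": 0,"ay": 0,"az": 0,"grip": 10}
    - {"x": 118,"y": 0,"z": 1,"ax": 0,"ay": 0,"az": 0,"grip": 10}
    - {"x": 128,"y": 0,"z": 1,"ax": 0,"ay": 0,"az": 0,"grip": 10}
    - {"x": 134,"y": 0,"z": 1,"ax": 0,"ay": 0,"az": 0,"grip": 10}
    - {"x": 138,"y": 0,"z": 1,"ax": 0,"ay": 0,"az": 0,"grip": 10}
    - {"x": 138,"y": 0,"z": 1,"ax": 0,"ay": 0,"az": 0,"grip": 10}
    - {"x": 138,"y": 0,"z": 1,"ax": 0,"ay": 0,"az": 0,"grip": 10}
    - {"x": 138,"y": 0,"z": 1,"ax": 0,"ay": 0,"az": 0,"grip": 10}

```text
time: 13.95
tcp_pos: [0.565, -0.2311, 0.1403]
ee_rot: [69.8, 89.9, -17.2]
force: [0.4, 0.5, -1.6]
width: 0.254
```

Emit:
move_arm:
  deltas:
    - {"x": 1,"y": 0,"z": 0,"ax": 0,"ay": 0,"az": 0,"grip": 10}
    - {"x": 2,"y": 0,"z": 0,"ax": 0,"ay": 0,"az": 0,"grip": 10}
    - {"x": 3,"y": 0,"z": 0,"ax": 0,"ay": 0,"az": 0,"grip": 10}
    - {"x": 3,"y": 0,"z": 0,"ax": 0,"ay": 0,"az": 0,"grip": 10}
    - {"x": 3,"y": 0,"z": 0,"ax": 0,"ay": 0,"az": 0,"grip": 10}

```text
time: 14.37
tcp_pos: [0.5646, -0.231, 0.1368]
ee_rot: [83.4, 90.0, -3.6]
force: [0.4, 0.2, -1.1]
width: 0.258
```

Emit:
move_arm:
  deltas:
    - {"x": 1,"y": 0,"z": 0,"ax": 0,"ay": 0,"az": 0,"grip": 10}
    - {"x": 1,"y": 0,"z": 0,"ax": 0,"ay": 0,"az": 0,"grip": 10}
    - {"x": 1,"y": 0,"z": 0,"ax": 0,"ay": 0,"az": 0,"grip": 10}

```text
time: 14.62
tcp_pos: [0.5646, -0.2311, 0.1368]
ee_rot: [75.9, 90.0, -11.1]
force: [-1.8, 1.9, 6.9]
width: 0.258
```

Contact at 7 N upward means the collar is seated. Open gradually, then retreat up.

Emit:
move_arm:
  deltas:
    - {"x": 0,"y": 0,"z": 0,"ax": 0,"ay": 0,"az": 0,"grip": 28}
    - {"x": 0,"y": 0,"z": 0,"ax": 0,"ay": 0,"az": 0,"grip": 34}
    - {"x": 0,"y": 0,"z": 0,"ax": 0,"ay": 0,"az": 0,"grip": 42}
    - {"x": 0,"y": 0,"z": 0,"ax": 0,"ay": 0,"az": 0,"grip": 60}
    - {"x": 0,"y": 0,"z": 0,"ax": 0,"ay": 0,"az": 0,"grip": 60}
    - {"x": -10,"y": 0,"z": 0,"ax": 0,"ay": 0,"az": 0,"grip": 60}
    - {"x": -25,"y": 0,"z": 0,"ax": 0,"ay": 0,"az": 0,"grip": 60}
    - {"x": -45,"y": 0,"z": 0,"ax": 0,"ay": 0,"az": 0,"grip": 60}
    - {"x": -70,"y": 0,"z": 0,"ax": 0,"ay": 0,"az": 0,"grip": 60}
    - {"x": -95,"y": 0,"z": 0,"ax": 0,"ay": 0,"az": 0,"grip": 60}
    - {"x": -115,"y": 0,"z": 0,"ax": 0,"ay": 0,"az": 0,"grip": 60}
    - {"x": -120,"y": 0,"z": 0,"ax": 0,"ay": 0,"az": 0,"grip": 60}
    - {"x": -120,"y": 0,"z": 0,"ax": 0,"ay": 0,"az": 0,"grip": 60}
    - {"x": -120,"y": 0,"z": 0,"ax": 0,"ay": 0,"az": 0,"grip": 60}

```text
time: 15.78
tcp_pos: [0.5641, -0.2306, 0.2552]
ee_rot: [-126.4, 89.9, 146.5]
force: [-0.5, -0.8, -0.1]
width: 0.682
```

```bash
python3 - <<'E'
from h import *
st()
for X in([.565,-.231,.166],[.565,-.231,.106]):print((proj('side',X)-[170,120])*3)
s=cap('side');cv2.imwrite('pics/c9.png',crop(s,170,120,240,195,3))
E
```

```text
15.7833 [ 0.5641 -0.2306  0.2552] [-126.4497   89.9474  146.5358] [-0.4732 -0.7831 -0.1176] 0.6820407891210493 [13.8353 36.8486  7.2231 91.5537 -5.5071 51.9964 26.0131]
[[537.0753 398.6365]]
[[532.0889 455.0962]]
```

View pics/c9.png

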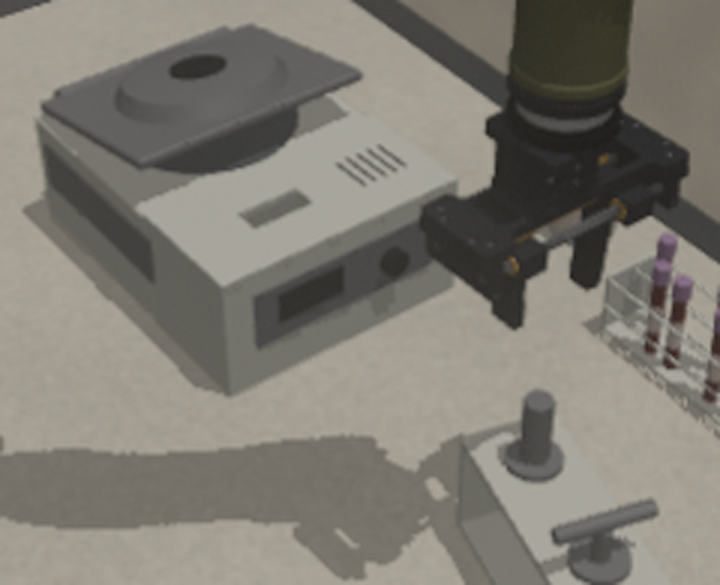

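The lid stands clearly ajar, with its free corner at crop (145,163), i.e. side (218,174). The rod hangs upright on its collar: handle top at crop (538,398) against (537,399) predicted, collar at (533,455) against (532,455). The gripper is clear, so I'm signing off.

```bash
python3 -c "
from rig import workorder
print(workorder.sign_off())"
```

```text
the job is handed in; nothing more can be done
None
```

The lid is ajar and the rod is back in its rack hole, upright on its collar and released. I handed the job in at about 15.8 s of the 53 s allowed. I took the rod out, pushed it through the slot until the collar met the deck, and put it back in the hole it came from.

**Last checks:**
- **Push:** contact force rose to about 10 N with the rod's origin at about 0.130 m, deck height. The lid's free corner then measured 31 mm higher, about 0.15 rad.
- **Lid at the end:** the last picture still shows it clearly ajar, with the corner about as high.
- **Rod in the rack:** the collar seated with a 7 N contact. In the side view the handle top and collar lie within 1 px of their predicted places.
- **Robot:** the gripper was well clear of everything, and I saw no contact with the lid in the pictures or the force readings.

**Disagreements:**
- The fingertips appeared 25–30 mm higher in the pictures than the text says. I gripped 18 mm lower than planned, which worked.
- Just before full depth the push read only about 3 N, below the stated 4–8 N for the tab.
- The first move call was refused as invalid because its rows left out some of the axis values. It went through with all of them given.
- The final pose was checked from the side camera only, because the arm blocks the top camera's view there.

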